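# Load the label roll into the spring clips of the dispenser

## Task

Take the large label roll out of its stock cradle and snap it into the empty label dispenser: it lies fully home on the plinth, with a round boss under the lip of each spring clip and both clips sprung shut again. In the cradle the roll can only be taken by its two ends, so put it down on the counter and take it again round its middle before you press it in. Leave the smaller spare roll in its cradle and do not push the sauce cup or the amber jar about.

Things in the scene. Friction and masses are not known exactly. Their poses are not given: they have to be found in the camera images.
- label_roll: large label roll, about 0.18 kg: white paper roll, 47 mm diameter, between two grey square cheeks (50 x 50 x 5 mm, 50 mm over their outsides, 40 mm of paper between). On each cheek a round boss, 22 mm diameter, stands out 8.5 mm, its end chamfered to a 13 mm flat face: 67 mm overall. Origin: centre of the underside; x: the roll's axis. Same either way round and on any of its four flats
- label_roll_mid (a point): centre of the large label roll, on its axis, 25 mm above its underside; x along the roll's axis
- spare_roll: the smaller spare roll, to be left alone: the same make but with cheeks 36 x 36 mm, 40 mm long over all and without bosses; lies in the other cradle. Origin: centre of its underside, x along its axis
- cradle_1: black stock cradle holding the large roll, fixed: a trough open at both ends, 54 (x) x 64 mm, floor 12 mm thick, side walls 4 mm thick at y = +-30 mm, 56 mm apart inside, tops 58 mm above the counter. The roll lies along x, about 3 mm of play to each wall, bosses sticking out about 6.5 mm at each end, its centre 37 mm above the counter. Origin: centre of the underside, on the counter
- cradle_2: the other cradle, the same, holding the spare roll. The two cradles may swap places
- dispenser: label dispenser, fixed, base 150 (x) x 100 (y) x 10 mm. Origin: centre of the underside; x: the line for the roll's axis. In the middle a plinth 48 x 40 mm, top 20 mm above the counter, carries the cheeks; a spring clip at each end, 34 mm wide (y), 80 mm high; behind them guards at x = +-58 mm, 46 mm high. At y = -47 to -85 mm a peel plate and roller under 21 mm high. Free for fingers at +-y
- seat (a point): where the centre of the label roll lies when it is home, 45 mm above the counter, midway between the clips; axes as the dispenser's
- clip_a (a joint): opening of the spring clip at +x, rad: 0 shut, grows leaning outward, to 0.3. Hinge 39 mm from the middle, 10 mm up; about 1 N m/rad. Lip 28.5 mm from the middle, underside 58 mm up; above it a ramp opens outward to 38 mm from the middle, 80 mm up. Under it a pocket 26 mm wide for the boss. The roll pressed straight down spreads each clip 5 mm (0.1 rad), 5 to 20 N in all, and they snap shut
- clip_b (a joint): the same for the clip at -x of the dispenser
- sauce_cup: bystander: steel sauce cup, 64 mm across, 42 mm high. Origin: centre of the underside
- spice_jar: bystander: amber jar, 52 mm across, 65 mm high. Origin: centre of the underside
Things that resemble listed ones, but are neither listed nor needed, are in the scene too. Leave any green look-alike of the dispenser alone.

How it is judged:
By the outcome, as a careful person would: the job done as asked, in the order asked, and still so for the second after the job is handed in, with the robot touching nothing.
It also fails if it takes over 61 s, if anything falls off the work surface, if the arm or the gripper's body presses on something with over 40 N, if the wrist force passes 120 N, or if a joint passes its speed limit or range.

## Robot

A 6-joint arm with a two-finger parallel gripper is mounted at the origin on the work surface. World frame = base frame: x ahead of the robot, y to its left, z up, the work surface at z = 0. Lengths are in mm, angles in rad, forces in N, time in s.
With the tool pointing down it reaches from about 150 to 775 mm from the base axis. Payload 6.1 kg.
Tool frame: the origin (TCP) lies midway between the tips of the shut fingers; the grasp point (between the pads) lies 19 mm behind it (manip.hold_point_z is the distance from the TCP to the grasp point, in mm); z points along the fingers, y is the direction in which the jaws open and shut (so a half turn about z gives the same grasp; the last joint's range is limited). The gripper opens to 85 mm and grips with 20 to 120 N. Pads are 22 mm wide; open, the fingers measure 114 mm over their backs; the gripper's body (76 mm by 85 mm) begins 54 mm behind the grasp point. The pads swing forward as they close: fully open they stand 13 mm farther back than shut.
Start: joints at [-1.269, 0.126, -0.04, 1.405, 0, 1.571], TCP at [156.044, -501.257, 231.295] pointing down, gripper open.
Joint ranges: [-2.72, 2.72], [-0.95, 1.95], [-1.27, 1.35], [-1.78, 2.02], [-1.46, 1.47], [-3.14, 3.14]. Speed limits (rad/s): [2.39, 2.39, 3.01, 3.14, 3.14, 3.14].

## Interface

Orientations are given as a unit quaternion [w, x, y, z].
In Python, from rig import manip gives the robot as it stands.
- The arm moves only by the tool carry_out, never from a script. Its argument "motion" is a list of rows, each an object of numbers: "hand": the closure in counts, from 0 (fully open) to 255 (shut); "x", "y", "z": the shift along the tool's x, y, z in mm; "ax", "ay", "az": the turn, a rotation vector about the tool's x, y, z in rad. In form: [{"hand": .., "x": .., "y": .., "z": .., "ax": .., "ay": .., "az": ..}, ...]. A call has 1 to 10 rows; each row shifts and turns the commanded pose from where the row before left it, along the tool's axes as they then stand; what a row does not reach is not made up. A row lasts 1/12 s, in which the tool goes at most 41.7 mm and 7.16 degrees, less where a joint would pass 70% of its speed; a pose out of reach is approached as far as the arm can. A call with a gripper value outside its range is refused whole. The fingers move at their own pace and stop on an object; the grip force is fixed at half the most. Time passes only in rows, so rows that do not move let the fingers close. It gives the time, the measured TCP pose, the force and the opening at its end, in the units of the state.
- manip.read_state(): the state, without advancing time (a new reading comes with each control period).
- manip.capture(name): name is "side" or "top" or "wrist"; returns a dict with "image" (384x512x3 uint8, red, green, blue), "range_z" (384x512 float32, mm along the optical axis (not along the pixel's ray), 0 where there is no reading), "fx", "fy", "cx", "cy" (pixels), "R" (3x3) and "t" (3): a world point X has camera coordinates R X + t. Camera axes: x right, y down, z forward; pixel columns grow to the right and rows downward; lengths in mm; the calibration is good to about 2 mm. A picture is of the moment at which its call begins.
- manip.close_job(): hands the job in, once; it reports no verdict.
Trained networks look in a picture, given as the dict that the camera call returned (one of the last four; its "shot" number tells which), for a name from the list of things; names that differ only in an ending like _2 or _b are one class to them, and where a whole thing is asked for, a point or a joint stands for the part that bears it (a point fixed in the world has none). Each returns a list of dicts, best first, with "score" (0 to 1); they miss things now and then, are a little off and sometimes report something else, mostly with a low value. They report only what shows in the picture. A call takes as long as a camera call. They do not tell look-alikes from the thing itself.
- manip.search_frame(picture, label): "location" ([column, row] in pixels, amid what is visible of it).
- manip.trace(picture, label): "pixels" (384x512 bool, what is visible of it) and "location" ([column, row] in pixels, amid what is visible of it).
- manip.spot_point(picture, label): "location" ([column, row] in pixels: a listed point, or the origin of a listed thing).
The state is a dict: "time": time; "q": joint angles; "joint_velocities": joint speeds; "tau": joint torques, N m; "position": TCP position; "ee_rot": TCP orientation; "force": force on the tool from outside, world axes, zero at the start; "moment": the same for the moment, N m; "width": opening from 0.0 (shut) to 1.0 (fully open).
Only numpy, scipy, OpenCV 4.12 (cv2) and the standard library are available. Lean on these libraries where they do the work, as an engineer would, in place of code of your own. Each camera call takes 0.05 s, during which the arm holds its last target.

## Working session

There is one attempt and no reset: what is moved stays moved. The work goes in short steps, Python scripts to look and compute and a tool call to move; the robot and the scene stay as the last step left them, time stands still between calls to the robot, and variables do not carry over. Pictures are saved under pics/ and viewed, and the job is handed in when it is done.

Besides the shell and the picture viewer there is one more tool, called after "Call:" as name(argument=value, ...) on one line, values as JSON. carry_out: Moves the arm, as the interface text tells. Its arguments: {"type":"object","properties":{"motion":{"type":"array","items":{"type":"object","properties":{"hand":{"type":"number"},"x":{"type":"number"},"y":{"type":"number"},"z":{"type":"number"},"ax":{"type":"number"},"ay":{"type":"number"},"az":{"type":"number"}}}}},"required":["motion"]}

```bash
ls; mkdir -p pics; cat > h.py <<'E'
from rig import manip
import numpy as np, cv2
def save(p,n): cv2.imwrite(f'pics/{n}.png',cv2.cvtColor(p['image'],cv2.COLOR_RGB2BGR))
def world(p,u,v,z):
    R=np.array(p['R']);t=np.array(p['t'])
    z=np.asarray(z,float);c=np.stack([(u-p['cx'])/p['fx']*z,(v-p['cy'])/p['fy']*z,z],-1)
    return (c-t)@R
def cloud(p):
    v,u=np.mgrid[0:384,0:512]; W=world(p,u,v,p['range_z']); W[p['range_z']<=0]=np.nan
    return W
def proj(p,X):
    c=np.array(p['R'])@np.array(X,float)+np.array(p['t']); return [p['fx']*c[0]/c[2]+p['cx'],p['fy']*c[1]/c[2]+p['cy']]
E
python3 - <<'E'
from h import *
for n in ['top','side','wrist']:
    p=manip.capture(n); save(p,n+'0'); np.savez('c_'+n+'0.npz',W=cloud(p))
    for l in ['label_roll','spare_roll','cradle_1','dispenser','sauce_cup','spice_jar']:
        for r in manip.trace(p,l)[:3]:
            W=cloud(p)[r['pixels']]; 
            print(n,l,round(r['score'],2),np.round(r['location']),np.round(np.nanmedian(W,0)),np.round(np.nanpercentile(W,[2],axis=0)),np.round(np.nanpercentile(W,[98],axis=0)))
print(manip.read_state())
E
```

```text
pics
top label_roll 0.66 [191. 234.] [460. 138.  57.] [[436. 110.  12.]] [[487. 171.  65.]]
top spare_roll 0.61 [163. 160.] [641. 210.  44.] [[622. 190.  20.]] [[664. 232.  50.]]
top spare_roll 0.26 [192. 234.] [461. 137.  57.] [[438. 110.  19.]] [[487. 168.  65.]]
top cradle_1 0.53 [191. 243.] [443. 139.  42.] [[426. 109.  -1.]] [[497. 170.  62.]]
top dispenser 0.93 [347. 189.] [ 564. -258.   14.] [[ 504. -325.    5.]] [[ 634. -185.   77.]]
top dispenser 0.85 [366. 273.] [ 360. -296.   14.] [[ 295. -363.    5.]] [[ 430. -221.   78.]]
top dispenser 0.64 [186. 233.] [459. 138.  57.] [[436. 110.  14.]] [[483. 170.  65.]]
top sauce_cup 0.87 [253. 152.] [678. -20.   9.] [[643. -48.  -1.]] [[702.   8.  45.]]
top spice_jar 0.88 [277. 128.] [728. -82.  62.] [[ 711. -108.   -2.]] [[773. -59.  69.]]
side label_roll 0.76 [254. 244.] [456. 159.  54.] [[433. 115.  16.]] [[487. 173.  64.]]
side label_roll 0.21 [158. 238.] [642. 218.  46.] [[630. 196.  28.]] [[660. 236.  51.]]
side spare_roll 0.51 [159. 235.] [643. 217.  46.] [[627. 185.  23.]] [[665. 237.  51.]]
side spare_roll 0.16 [258. 251.] [
[... 871 characters left out ...]
11.]]
{'time': 1.05, 'q': array([-1.26900265e+00,  1.25799549e-01, -3.95709399e-02,  1.40540943e+00,
       -3.39789599e-06,  1.57072171e+00]), 'joint_velocities': array([ 3.09540131e-04, -6.62704394e-04, -1.19193721e-04, -6.82065521e-05,
       -6.22185957e-04,  1.29627095e-03]), 'tau': array([-9.38315316e-04, -4.35716414e+01,  3.53097332e+01,  1.45740101e-03,
       -8.68873622e-05,  3.47684782e-06]), 'position': array([ 156.04430888, -501.2657645 ,  231.30808429]), 'ee_rot': array([ 8.36460500e-06,  9.88631050e-01,  1.50361722e-01, -4.46924680e-07]), 'force': array([ 0.19715688, -0.30799339, -0.34546306]), 'moment': array([0.00428293, 0.00677985, 0.00426043]), 'width': 1.0003795579640447}
```

```bash
python3 -c "
import cv2
a=cv2.imread('pics/top0.png');cv2.imwrite('pics/top0c.png',cv2.resize(a[100:340,100:440],None,fx=2.3,fy=2.3,interpolation=2))
a=cv2.imread('pics/side0.png');cv2.imwrite('pics/side0c.png',cv2.resize(a[90:330,100:440],None,fx=2.3,fy=2.3,interpolation=2))"
```

```text
(no output)
```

View pics/top0c.png

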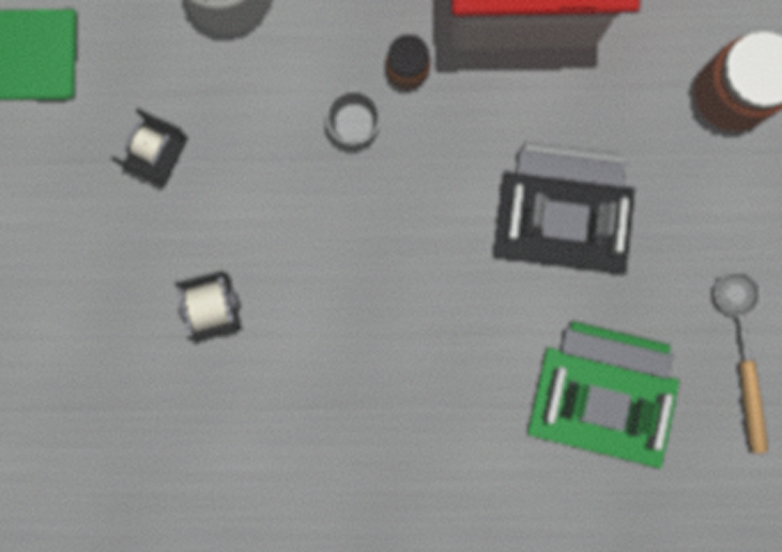

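View pics/side0c.png

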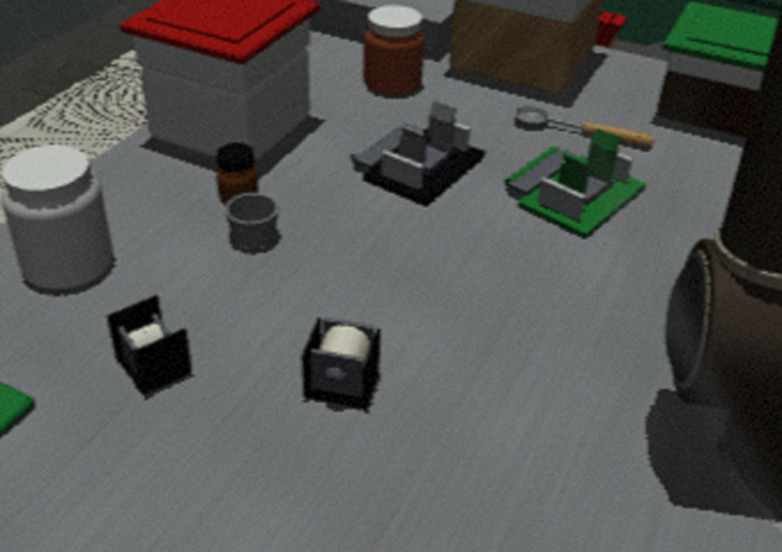

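Black dispenser (right, centre of the top picture) is the real one; the green one is the look-alike. The large roll is in the nearer cradle at about (460, 138). Next I'll get yaws and the wrist camera's mounting.

```bash
cat >> h.py <<'E'
from scipy.spatial.transform import Rotation as Ro
def pose():
    s=manip.read_state(); q=s['ee_rot']; R=Ro.from_quat([q[1],q[2],q[3],q[0]]).as_matrix()
    return s,np.array(s['position']),R
def phi(R): return np.arctan2(R[1,0],R[0,0])
def rect(W,m):
    P=W[m][:,:2].astype(np.float32); return cv2.minAreaRect(P),len(P)
def goto(x,y,z,ph,first='turn'):
    "turn first then shift: prints az, and x,y,z in the frame after turn"
    s,p,R=pose(); d=(ph-phi(R)+np.pi/2)%np.pi-np.pi/2
    R2=Ro.from_rotvec([0,0,d]).as_matrix()@R
    print('q',np.round(s['q'],2),'az',round(-d,4),'shift after turn',np.round(R2.T@(np.array([x,y,z])-p),1), 'before turn',np.round(R.T@(np.array([x,y,z])-p),1))
E
python3 - <<'E'
from h import *
print(manip.hold_point_z)
s,p0,R0=pose(); p=manip.capture('wrist')
Rc=np.array(p['R']);tc=np.array(p['t']); C=-Rc.T@tc
print('cam in tool',R0.T@(C-p0)); print('cam axes in tool (rows x,y,z)',np.round(Rc@R0,2),p['fx'])
for n in ['top0','side0']:
    W=np.load(f'c_{n}.npz')['W']
    for nm,(x,y,r),zl in [('cr1',(460,138,60),(30,70)),('cr1',(460,138,60),(52,70)),('disp base',(560,-253,110),(4,16)),('clips',(560,-253,110),(40,90)),('plate',(560,-253,140),(4,90)),('jar',(740,-80,50),(40,80)),('cup',(675,-20,50),(30,60))]:
        m=(np.hypot(W[...,0]-x,W[...,1]-y)<r)&(W[...,2]>zl[0])&(W[...,2]<zl[1])
        print(n,nm,rect(W,m))
E
```

```text
18.700000000000003
cam in tool [  70.2633958    -0.28653865 -142.0790388 ]
cam axes in tool (rows x,y,z) [[-0.    1.    0.  ]
 [-0.96 -0.   -0.28]
 [-0.28 -0.    0.96]] 296.2800312443618
top0 cr1 (((461.94183349609375, 140.3800811767578), (64.36373138427734, 67.8346939086914), 13.802841186523438), 562)
top0 cr1 (((461.5491027832031, 141.7738800048828), (64.36560821533203, 53.52351379394531), 13.671175956726074), 401)
top0 disp base (((565.5370483398438, -253.486572265625), (208.92344665527344, 205.82925415039062), 41.48548889160156), 1716)
top0 clips (((553.726318359375, -256.67755126953125), (124.78425598144531, 59.83075714111328), 81.82807922363281), 367)
top0 plate (((561.3282470703125, -254.72610473632812), (270.2738037109375, 271.34576416015625), 56.72130584716797), 3270)
top0 jar (((735.77294921875, -82.52183532714844), (46.074337005615234, 45.437522888183594), 59.28012466430664), 291)
top0 cup (((671.1077270507812, -20.130287170410156), (61.80950164794922, 61.05765914916992), 42.5319709777832), 160)
side0 cr1 (((461.0942077636719, 145.07278442382812), (64.31378173828125, 63.20663833618164), 13.636856079101562), 797)
side0 cr1 (((462.0869445800781, 141.26806640625), (64.37400817871094, 55.201053619384766), 13.417437553405762), 464)
side0 disp base (((542.9020385742188, -240.6055145263672), (186.6350860595703, 176.75115966796875), 54.663272857666016), 536)
side0 clips (((552.0299072265625, -255.71337890625), (128.98756408691406, 60.24495315551758), 80.6324691772461), 377)
side0 plate (((565.3548583984375, -257.69012451171875), (242.13037109375, 258.2554016113281), 60.86383056640625), 1499)
side0 jar (((734.9146118164062, -80.81156158447266), (44.903221130371094, 48.681114196777344), 56.037559509277344), 231)
side0 cup (((671.2300415039062, -19.36911392211914), (63.38379669189453, 61.23701095581055), 89.24110412597656), 217)
```

```bash
python3 -c "
from h import *
goto(462,141,160,np.radians(13.7))"
```

```text
q [-1.27  0.13 -0.04  1.41  0.    1.57] az 0.0627 shift after turn [ 449.3 -551.5   71.3] before turn [ 483.  -522.3   71.3]
```

Call:
carry_out(motion=[{"az": 0.0627,"hand": 0},{"x": 19,"y": -23,"z": 3,"hand": 0},{"x": 19,"y": -23,"z": 3,"hand": 0},{"x": 19,"y": -23,"z": 3,"hand": 0},{"x": 19,"y": -23,"z": 3,"hand": 0},{"x": 19,"y": -23,"z": 3,"hand": 0},{"x": 19,"y": -23,"z": 3,"hand": 0},{"x": 19,"y": -23,"z": 3,"hand": 0},{"x": 19,"y": -23,"z": 3,"hand": 0},{"x": 19,"y": -23,"z": 3,"hand": 0}])

```text
invalid input
```

Call:
carry_out(motion=[{"x": 19,"y": -23,"z": 3,"hand": 0},{"x": 19,"y": -23,"z": 3,"hand": 0},{"x": 19,"y": -23,"z": 3,"hand": 0},{"x": 19,"y": -23,"z": 3,"hand": 0},{"x": 19,"y": -23,"z": 3,"hand": 0},{"x": 19,"y": -23,"z": 3,"hand": 0},{"x": 19,"y": -23,"z": 3,"hand": 0},{"x": 19,"y": -23,"z": 3,"hand": 0},{"x": 19,"y": -23,"z": 3,"hand": 0},{"x": 19,"y": -23,"z": 3,"hand": 0}])

```text
invalid input
```

```bash
python3 -c "
from h import *
goto(462,141,160,np.radians(13.7))"
```

```text
q [-1.27  0.13 -0.04  1.41  0.    1.57] az 0.0627 shift after turn [ 449.3 -551.5   71.3] before turn [ 483.  -522.3   71.3]
```

All keys are probably required in every row.

Call:
carry_out(motion=[{"hand": 0,"x": 0,"y": 0,"z": 0,"ax": 0,"ay": 0,"az": 0.0627},{"hand": 0,"x": 19,"y": -23,"z": 3,"ax": 0,"ay": 0,"az": 0},{"hand": 0,"x": 19,"y": -23,"z": 3,"ax": 0,"ay": 0,"az": 0},{"hand": 0,"x": 19,"y": -23,"z": 3,"ax": 0,"ay": 0,"az": 0},{"hand": 0,"x": 19,"y": -23,"z": 3,"ax": 0,"ay": 0,"az": 0},{"hand": 0,"x": 19,"y": -23,"z": 3,"ax": 0,"ay": 0,"az": 0},{"hand": 0,"x": 19,"y": -23,"z": 3,"ax": 0,"ay": 0,"az": 0},{"hand": 0,"x": 19,"y": -23,"z": 3,"ax": 0,"ay": 0,"az": 0},{"hand": 0,"x": 19,"y": -23,"z": 3,"ax": 0,"ay": 0,"az": 0},{"hand": 0,"x": 19,"y": -23,"z": 3,"ax": 0,"ay": 0,"az": 0}])

```text
time: 1.93
position: [273.5, -258.4, 204.3]
ee_rot: [0.0, 0.993, 0.119, 0.0]
force: [0.3, 0.4, 0.6]
width: 0.996
```

```bash
python3 -c "
from h import *
goto(462,141,160,np.radians(13.7))"
```

```text
q [-0.76 -0.16 -0.37  1.35  0.    2.15] az -0.0005 shift after turn [ 277.7 -343.4   44.3] before turn [ 277.6 -343.5   44.3]
```

Call:
carry_out(motion=[{"hand": 0,"x": 0,"y": 0,"z": 0,"ax": 0,"ay": 0,"az": -0.12},{"hand": 0,"x": 0,"y": 0,"z": 0,"ax": 0,"ay": 0,"az": -0.12},{"hand": 0,"x": 0,"y": 0,"z": 0,"ax": 0,"ay": 0,"az": -0.12},{"hand": 0,"x": 0,"y": 0,"z": 0,"ax": 0,"ay": 0,"az": -0.12},{"hand": 0,"x": 0,"y": 0,"z": 0,"ax": 0,"ay": 0,"az": -0.12},{"hand": 0,"x": 0,"y": 0,"z": 0,"ax": 0,"ay": 0,"az": -0.12},{"hand": 0,"x": 0,"y": 0,"z": 0,"ax": 0,"ay": 0,"az": -0.12},{"hand": 0,"x": 0,"y": 0,"z": 0,"ax": 0,"ay": 0,"az": -0.12},{"hand": 0,"x": 0,"y": 0,"z": 0,"ax": 0,"ay": 0,"az": -0.12},{"hand": 0,"x": 0,"y": 0,"z": 0,"ax": 0,"ay": 0,"az": -0.12}])

```text
time: 2.77
position: [273.2, -259.6, 204.4]
ee_rot: [0.0, 0.75, 0.661, 0.0]
force: [-0.8, 0.0, -0.5]
width: 1.003
```

Call:
carry_out(motion=[{"hand": 0,"x": 0,"y": 0,"z": 0,"ax": 0,"ay": 0,"az": -0.12},{"hand": 0,"x": 0,"y": 0,"z": 0,"ax": 0,"ay": 0,"az": -0.12},{"hand": 0,"x": 0,"y": 0,"z": 0,"ax": 0,"ay": 0,"az": -0.12},{"hand": 0,"x": 0,"y": 0,"z": 0,"ax": 0,"ay": 0,"az": -0.12},{"hand": 0,"x": 0,"y": 0,"z": 0,"ax": 0,"ay": 0,"az": -0.12},{"hand": 0,"x": 0,"y": 0,"z": 0,"ax": 0,"ay": 0,"az": -0.12},{"hand": 0,"x": 0,"y": 0,"z": 0,"ax": 0,"ay": 0,"az": -0.12},{"hand": 0,"x": 0,"y": 0,"z": 0,"ax": 0,"ay": 0,"az": -0.12},{"hand": 0,"x": 0,"y": 0,"z": 0,"ax": 0,"ay": 0,"az": -0.12},{"hand": 0,"x": 0,"y": 0,"z": 0,"ax": 0,"ay": 0,"az": -0.12}])

```text
time: 3.6
position: [273.1, -259.6, 204.4]
ee_rot: [0.0, 0.246, 0.969, -0.0]
force: [1.0, 0.1, -0.4]
width: 1.001
```

Call:
carry_out(motion=[{"hand": 0,"x": 0,"y": 0,"z": 0,"ax": 0,"ay": 0,"az": -0.12},{"hand": 0,"x": 0,"y": 0,"z": 0,"ax": 0,"ay": 0,"az": -0.12},{"hand": 0,"x": 0,"y": 0,"z": 0,"ax": 0,"ay": 0,"az": -0.12},{"hand": 0,"x": 0,"y": 0,"z": 0,"ax": 0,"ay": 0,"az": -0.12},{"hand": 0,"x": 0,"y": 0,"z": 0,"ax": 0,"ay": 0,"az": -0.12},{"hand": 0,"x": 0,"y": 0,"z": 0,"ax": 0,"ay": 0,"az": -0.12},{"hand": 0,"x": 0,"y": 0,"z": 0,"ax": 0,"ay": 0,"az": 0}])

```text
time: 4.18
position: [273.1, -259.6, 204.4]
ee_rot: [0.0, -0.11, 0.994, -0.0]
force: [0.7, 0.2, -0.1]
width: 1.001
```

```bash
python3 -c "
from h import *
goto(462,141,160,np.radians(13.7))"
```

```text
q [-0.76 -0.15 -0.37  1.35 -0.   -0.98] az -0.0186 shift after turn [-278.4  344.5   44.3] before turn [-271.9  349.6   44.3]
```

Call:
carry_out(motion=[{"hand": 0,"x": 0,"y": 0,"z": 0,"ax": 0,"ay": 0,"az": -0.0186},{"hand": 0,"x": -20,"y": 24.6,"z": 3,"ax": 0,"ay": 0,"az": 0},{"hand": 0,"x": -20,"y": 24.6,"z": 3,"ax": 0,"ay": 0,"az": 0},{"hand": 0,"x": -20,"y": 24.6,"z": 3,"ax": 0,"ay": 0,"az": 0},{"hand": 0,"x": -20,"y": 24.6,"z": 3,"ax": 0,"ay": 0,"az": 0},{"hand": 0,"x": -20,"y": 24.6,"z": 3,"ax": 0,"ay": 0,"az": 0},{"hand": 0,"x": -20,"y": 24.6,"z": 3,"ax": 0,"ay": 0,"az": 0},{"hand": 0,"x": -20,"y": 24.6,"z": 3,"ax": 0,"ay": 0,"az": 0},{"hand": 0,"x": -20,"y": 24.6,"z": 3,"ax": 0,"ay": 0,"az": 0},{"hand": 0,"x": -20,"y": 24.6,"z": 3,"ax": 0,"ay": 0,"az": 0}])

```text
time: 5.02
position: [396.8, -0.6, 177.3]
ee_rot: [0.0, -0.117, 0.993, -0.0]
force: [0.6, -0.8, 0.1]
width: 1.003
```

Call:
carry_out(motion=[{"hand": 0,"x": -20,"y": 24.6,"z": 3,"ax": 0,"ay": 0,"az": 0},{"hand": 0,"x": -20,"y": 24.6,"z": 3,"ax": 0,"ay": 0,"az": 0},{"hand": 0,"x": -20,"y": 24.6,"z": 4,"ax": 0,"ay": 0,"az": 0},{"hand": 0,"x": -20,"y": 24.6,"z": 4,"ax": 0,"ay": 0,"az": 0},{"hand": 0,"x": -20,"y": 24.6,"z": 4,"ax": 0,"ay": 0,"az": 0},{"hand": 0,"x": 0,"y": 0,"z": 0,"ax": 0,"ay": 0,"az": 0}])

```text
time: 5.52
position: [466.6, 144.7, 158.1]
ee_rot: [0.0, -0.118, 0.993, 0.001]
force: [-0.7, -1.1, 0.3]
width: 1.0
```

```bash
python3 - <<'E'
from h import *
goto(462,141,160,np.radians(13.7))
p=manip.capture('wrist'); save(p,'w1'); W=cloud(p); np.savez('w1.npz',W=W)
for zl in [(50,59.5),(50,70),(60.5,70),(25,45)]:
    m=(np.hypot(W[...,0]-462,W[...,1]-141)<60)&(W[...,2]>zl[0])&(W[...,2]<zl[1])
    print(zl,rect(W,m))
for r in manip.spot_point(p,'label_roll_mid')[:2]:
    u,v=r['location']; 
    R=np.array(p['R']);t=np.array(p['t']);C=-R.T@t; d=R.T@np.array([(u-p['cx'])/p['fx'],(v-p['cy'])/p['fy'],1]); print(r['score'],C+d*(37-C[2])/d[2])
E
```

```text
q [ 0.3   0.07 -0.27  1.24  0.    0.06] az -0.0016 shift after turn [ 5.3 -2.5 -1.9] before turn [ 5.3 -2.5 -1.9]
(50, 59.5) (((460.82659912109375, 142.65130615234375), (63.965362548828125, 53.992252349853516), 13.95141887664795), 2423)
(50, 70) (((460.82659912109375, 142.65130615234375), (63.965362548828125, 53.992252349853516), 13.95141887664795), 3582)
(60.5, 70) (((460.59869384765625, 141.37136840820312), (49.640289306640625, 50.05147933959961), 14.664153099060059), 704)
(25, 45) (((459.62371826171875, 141.1166229248047), (60.87136459350586, 66.8628158569336), 13.750466346740723), 788)
0.86 [455.80006078 141.07869637  37.        ]
```

View pics/w1.png

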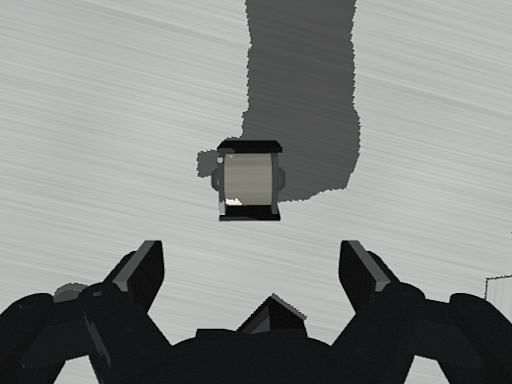

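The roll sits in its cradle at image (249,180), with a boss at each side (214 and 283). The depth cloud puts its centre at about (460.6, 141.4), cheeks 50x50, top 62, as they should be.

```bash
python3 -c "
from h import *
goto(460.5,141.5,11,np.radians(14.1))"
```

```text
q [ 0.3   0.06 -0.27  1.24 -0.    0.06] az -0.0096 shift after turn [  3.9   1.1 147.7] before turn [  3.9   1.  147.7]
```

Call:
carry_out(motion=[{"hand": 0,"x": 3.9,"y": 1,"z": 20,"ax": 0,"ay": 0,"az": -0.0096},{"hand": 0,"x": 0,"y": 0,"z": 20,"ax": 0,"ay": 0,"az": 0},{"hand": 0,"x": 0,"y": 0,"z": 20,"ax": 0,"ay": 0,"az": 0},{"hand": 0,"x": 0,"y": 0,"z": 20,"ax": 0,"ay": 0,"az": 0},{"hand": 0,"x": 0,"y": 0,"z": 20,"ax": 0,"ay": 0,"az": 0},{"hand": 0,"x": 0,"y": 0,"z": 15,"ax": 0,"ay": 0,"az": 0},{"hand": 0,"x": 0,"y": 0,"z": 13,"ax": 0,"ay": 0,"az": 0},{"hand": 0,"x": 0,"y": 0,"z": 12,"ax": 0,"ay": 0,"az": 0},{"hand": 0,"x": 0,"y": 0,"z": 7.7,"ax": 0,"ay": 0,"az": 0},{"hand": 0,"x": 0,"y": 0,"z": 0,"ax": 0,"ay": 0,"az": 0}])

```text
time: 6.45
position: [459.5, 139.5, 10.4]
ee_rot: [-0.001, -0.121, 0.993, -0.0]
force: [-0.5, -0.5, -0.5]
width: 1.001
```

```bash
python3 - <<'E'
from h import *
goto(460.5,141.5,11,np.radians(14.1))
p=manip.capture('side'); save(p,'s2')
a=p['image'][190:310,190:330,::-1]; cv2.imwrite('pics/s2c.png',cv2.resize(a,None,fx=5,fy=5,interpolation=2))
E
```

```text
q [ 0.29  0.14 -0.52  0.91 -0.    0.05] az -0.0025 shift after turn [-1.4  1.7 -0.6] before turn [-1.4  1.7 -0.6]
```

View pics/s2c.png

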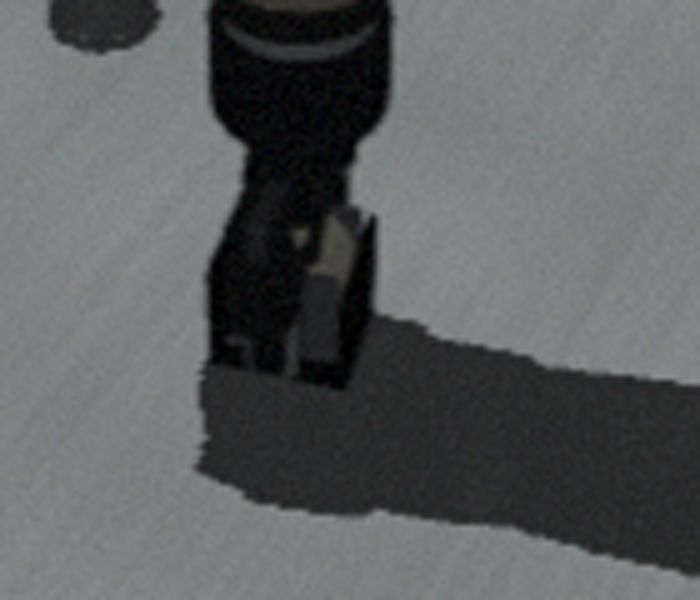

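Call:
carry_out(motion=[{"hand": 0,"x": -1.4,"y": 1.7,"z": -0.6,"ax": 0,"ay": 0,"az": 0},{"hand": 120,"x": 0,"y": 0,"z": 0,"ax": 0,"ay": 0,"az": 0},{"hand": 120,"x": 0,"y": 0,"z": 0,"ax": 0,"ay": 0,"az": 0},{"hand": 120,"x": 0,"y": 0,"z": 0,"ax": 0,"ay": 0,"az": 0},{"hand": 120,"x": 0,"y": 0,"z": 0,"ax": 0,"ay": 0,"az": 0},{"hand": 120,"x": 0,"y": 0,"z": 0,"ax": 0,"ay": 0,"az": 0}])

```text
time: 7.0
position: [462.7, 142.9, 13.7]
ee_rot: [0.001, -0.122, 0.992, 0.0]
force: [-1.5, -1.4, 5.8]
width: 0.766
```

```bash
python3 -c "
from h import *
s,p,R=pose();print(p,s['width']*85,s['force'])
goto(460.5,141.5,11,np.radians(14.1))"
```

```text
[462.71015469 142.90709483  13.71199525] 65.07517184253676 [-1.46804841 -1.38930439  5.79365872]
q [ 0.3   0.15 -0.51  0.91 -0.    0.05] az -0.0006 shift after turn [ 2.5 -0.8  2.7] before turn [ 2.5 -0.8  2.7]
```

Call:
carry_out(motion=[{"hand": 120,"x": 0,"y": 0,"z": -5,"ax": 0,"ay": 0,"az": 0},{"hand": 120,"x": 0,"y": 0,"z": -10,"ax": 0,"ay": 0,"az": 0},{"hand": 120,"x": 0,"y": 0,"z": -15,"ax": 0,"ay": 0,"az": 0},{"hand": 120,"x": 0,"y": 0,"z": -20,"ax": 0,"ay": 0,"az": 0},{"hand": 120,"x": 0,"y": 0,"z": -20,"ax": 0,"ay": 0,"az": 0},{"hand": 120,"x": 0,"y": 0,"z": -20,"ax": 0,"ay": 0,"az": 0},{"hand": 120,"x": 0,"y": 0,"z": 0,"ax": 0,"ay": 0,"az": 0}])

```text
time: 7.58
position: [463.9, 143.5, 106.8]
ee_rot: [0.003, -0.123, 0.992, 0.001]
force: [1.1, 0.5, -1.3]
width: 0.767
```

```bash
python3 - <<'E'
from h import *
s,p0,R=pose();print(p0,s['width']*85,s['force'])
goto(480,-60,100,np.radians(171.5))
p=manip.capture('wrist'); save(p,'w3'); W=cloud(p)
c=p0; 
for zl in [(p0[2]+35,p0[2]+75),(p0[2]+45,p0[2]+75)]:
    m=(np.hypot(W[...,0]-c[0],W[...,1]-c[1])<28)&(W[...,2]>zl[0])&(W[...,2]<zl[1]); m[250:]=0
    print(zl,rect(W,m),np.nanmax(W[m][:,2]))
p=manip.capture('side'); save(p,'s3')
cv2.imwrite('pics/s3c.png',cv2.resize(p['image'][150:310,190:330,::-1],None,fx=3.7,fy=3.7,interpolation=2))
E
```

```text
[463.8878426  143.47633236 106.81628645] 65.22470297968854 [ 1.0525664   0.46457329 -1.26164849]
q [ 0.3   0.08 -0.37  1.12  0.    0.05] az 0.3941 shift after turn [ -46.  -198.9    7. ] before turn [  33.9 -201.3    6.5]
(np.float64(141.81628645121313), np.float64(181.81628645121313)) (((443.594482421875, 138.88104248046875), (5.442790985107422, 40.0599250793457), 13.18167781829834), 1315) 148.16914777492943Traceback (most recent call last):
  File "<stdin>", line 8, in <module>
    res = np.fmax.reduce(a, axis=axis, out=out, **kwargs)
ValueError: zero-size array to reduction operation fmax which has no identity
```

View pics/w3.png

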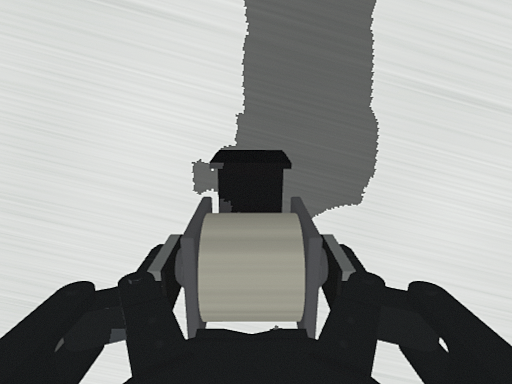

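```bash
python3 - <<'E'
from h import *
s,p0,R=pose()
p=manip.capture('wrist'); W=cloud(p); T=(W-p0)@R
np.savez('w4.npz',T=T,W=W)
for r in (200,215,230,250,270,290,310,325):
    print(r,[tuple(np.round(T[r,c],1)) for c in (188,194,203,210,250,305,310,316)])
p=manip.capture('side'); save(p,'s3')
cv2.imwrite('pics/s3c.png',cv2.resize(p['image'][150:310,190:330,::-1],None,fx=3.7,fy=3.7,interpolation=2))
E
```

```text
200 [(np.float64(-8.4), np.float64(-54.7), np.float64(105.1)), (np.float64(-8.8), np.float64(-49.8), np.float64(106.5)), (np.float64(26.5), np.float64(-23.3), np.float64(-3.2)), (np.float64(26.7), np.float64(-19.7), np.float64(-3.9)), (np.float64(-4.7), np.float64(-0.4), np.float64(93.4)), (np.float64(-8.3), np.float64(47.7), np.float64(104.5)), (np.float64(-8.2), np.float64(52.0), np.float64(104.1)), (np.float64(-8.9), np.float64(57.7), np.float64(106.1))]
215 [(np.float64(-22.2), np.float64(-55.5), np.float64(104.7)), (np.float64(27.2), np.float64(-23.5), np.float64(-25.7)), (np.float64(26.7), np.float64(-20.0), np.float64(-24.5)), (np.float64(25.4), np.float64(-17.5), np.float64(-20.9)), (np.float64(25.1), np.float64(-0.1), np.float64(-20.3)), (np.float64(26.9), np.float64(23.1), np.float64(-25.1)), (np.float64(-22.6), np.float64(52.9), np.float64(105.2)), (np.float64(-22.4), np.float64(58.2), np.float64(104.6))]
230 [(np.float64(27.2), np.float64(-22.9), np.float64(-41.3)), (np.float64(26.6), np.float64(-20.9), np.float64(-40.0)), (np.float64(23.0), np.float64(-19.0), np.float64(
[... 1917 characters left out ...]
, (np.float64(-4.1), np.float64(-0.1), np.float64(-45.7)), (np.float64(-2.8), np.float64(20.6), np.float64(-47.4)), (np.float64(-2.0), np.float64(22.3), np.float64(-48.5)), (np.float64(-2.7), np.float64(24.7), np.float64(-47.6))]
325 [(np.float64(-9.8), np.float64(-23.9), np.float64(-47.1)), (np.float64(-9.0), np.float64(-21.4), np.float64(-47.9)), (np.float64(-16.1), np.float64(-19.6), np.float64(-39.6)), (np.float64(-140.8), np.float64(-40.9), np.float64(106.6)), (np.float64(-140.6), np.float64(-0.7), np.float64(106.2)), (np.float64(-9.8), np.float64(21.0), np.float64(-47.1)), (np.float64(-9.4), np.float64(22.8), np.float64(-47.6)), (np.float64(-10.4), np.float64(25.4), np.float64(-46.5))]
```

View pics/s3c.png

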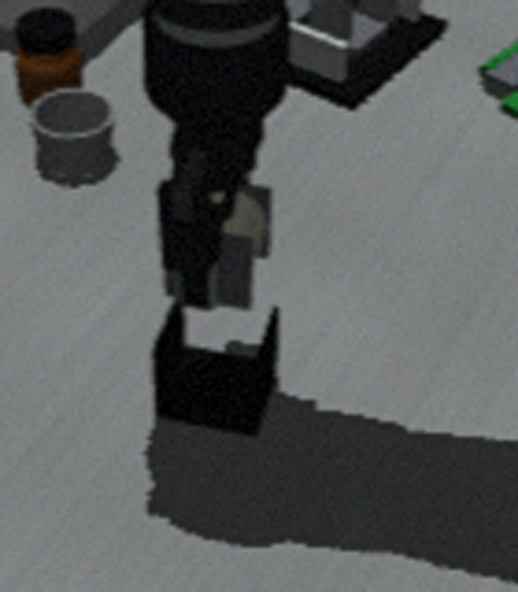

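Roll is held level, its underside 2.2 mm below the TCP, centre +2 mm in tool x. Carrying it to open counter at about (480, -60).

Call:
carry_out(motion=[{"hand": 120,"x": 0,"y": 0,"z": 0,"ax": 0,"ay": 0,"az": 0.0985},{"hand": 120,"x": 0,"y": 0,"z": 0,"ax": 0,"ay": 0,"az": 0.0985},{"hand": 120,"x": 0,"y": 0,"z": 0,"ax": 0,"ay": 0,"az": 0.0985},{"hand": 120,"x": 0,"y": 0,"z": 0,"ax": 0,"ay": 0,"az": 0.0985},{"hand": 120,"x": -5,"y": -22,"z": 0,"ax": 0,"ay": 0,"az": 0},{"hand": 120,"x": -7,"y": -30,"z": 0,"ax": 0,"ay": 0,"az": 0},{"hand": 120,"x": -7,"y": -30,"z": 0,"ax": 0,"ay": 0,"az": 0},{"hand": 120,"x": -7,"y": -30,"z": 0,"ax": 0,"ay": 0,"az": 0},{"hand": 120,"x": -7,"y": -30,"z": 0,"ax": 0,"ay": 0,"az": 0},{"hand": 120,"x": -7,"y": -30,"z": 0,"ax": 0,"ay": 0,"az": 0}])

```text
time: 8.57
position: [474.7, -34.6, 100.7]
ee_rot: [-0.001, 0.074, 0.997, 0.0]
force: [0.8, -0.1, -1.9]
width: 0.769
```

Call:
carry_out(motion=[{"hand": 120,"x": -6,"y": -27,"z": 10,"ax": 0,"ay": 0,"az": 0},{"hand": 120,"x": 0,"y": 0,"z": 20,"ax": 0,"ay": 0,"az": 0},{"hand": 120,"x": 0,"y": 0,"z": 20,"ax": 0,"ay": 0,"az": 0},{"hand": 120,"x": 0,"y": 0,"z": 20,"ax": 0,"ay": 0,"az": 0},{"hand": 120,"x": 0,"y": 0,"z": 13,"ax": 0,"ay": 0,"az": 0},{"hand": 120,"x": 0,"y": 0,"z": 7,"ax": 0,"ay": 0,"az": 0},{"hand": 120,"x": 0,"y": 0,"z": 0,"ax": 0,"ay": 0,"az": 0},{"hand": 120,"x": 0,"y": 0,"z": 0,"ax": 0,"ay": 0,"az": 0}])

```text
time: 9.23
position: [477.3, -60.7, 11.7]
ee_rot: [-0.001, 0.074, 0.997, 0.0]
force: [0.2, -0.9, -1.8]
width: 0.766
```

```bash
python3 -c "
from h import *
s,p,R=pose();print(p,R[:,2],s['width']*85,s['force'])
goto(480,-60,2.3,np.radians(171.5))"
```

```text
[477.25893951 -60.73375883  11.67777581] [-1.61075776e-03  2.22190258e-04 -9.99998678e-01] 65.13780698047695 [ 0.22288641 -0.88765041 -1.80429608]
q [-0.13  0.14 -0.52  0.91  0.    0.02] az 0.0002 shift after turn [-2.6  1.1  9.4] before turn [-2.6  1.1  9.4]
```

Call:
carry_out(motion=[{"hand": 120,"x": 0,"y": 0,"z": 4,"ax": 0,"ay": 0,"az": 0},{"hand": 120,"x": 0,"y": 0,"z": 3,"ax": 0,"ay": 0,"az": 0},{"hand": 120,"x": 0,"y": 0,"z": 1.5,"ax": 0,"ay": 0,"az": 0},{"hand": 120,"x": 0,"y": 0,"z": 0,"ax": 0,"ay": 0,"az": 0}])

```text
time: 9.57
position: [477.9, -60.8, 3.7]
ee_rot: [0.0, 0.074, 0.997, -0.0]
force: [-0.5, -0.3, -1.9]
width: 0.767
```

```bash
python3 -c "
from h import *
s,p,R=pose();print(p,R[:,2],s['width']*85,s['force'])"
```

```text
[477.85206419 -60.81739055   3.70383628] [ 1.48341235e-04 -3.52922116e-05 -9.99999988e-01] 65.20079735522276 [-0.45687776 -0.26338818 -1.87128908]
```

Call:
carry_out(motion=[{"hand": 120,"x": 0,"y": 0,"z": 1.2,"ax": 0,"ay": 0,"az": 0},{"hand": 120,"x": 0,"y": 0,"z": 0.5,"ax": 0,"ay": 0,"az": 0},{"hand": 120,"x": 0,"y": 0,"z": 0,"ax": 0,"ay": 0,"az": 0}])

```text
time: 9.82
position: [477.8, -60.9, 2.0]
ee_rot: [0.0, 0.074, 0.997, 0.0]
force: [-0.4, 0.3, -2.0]
width: 0.767
```

Call:
carry_out(motion=[{"hand": 120,"x": 0,"y": 0,"z": 0.8,"ax": 0,"ay": 0,"az": 0},{"hand": 120,"x": 0,"y": 0,"z": 0.5,"ax": 0,"ay": 0,"az": 0},{"hand": 120,"x": 0,"y": 0,"z": 0,"ax": 0,"ay": 0,"az": 0}])

```text
time: 10.07
position: [478.0, -60.9, 1.7]
ee_rot: [0.0, 0.074, 0.997, 0.0]
force: [-3.2, -0.2, 8.4]
width: 0.766
```

Contact with the counter. Release, then rise.

Call:
carry_out(motion=[{"hand": 90,"x": 0,"y": 0,"z": -0.4,"ax": 0,"ay": 0,"az": 0},{"hand": 0,"x": 0,"y": 0,"z": 0,"ax": 0,"ay": 0,"az": 0},{"hand": 0,"x": 0,"y": 0,"z": 0,"ax": 0,"ay": 0,"az": 0},{"hand": 0,"x": 0,"y": 0,"z": 0,"ax": 0,"ay": 0,"az": 0},{"hand": 0,"x": 0,"y": 0,"z": -10,"ax": 0,"ay": 0,"az": 0},{"hand": 0,"x": 0,"y": 0,"z": -30,"ax": 0,"ay": 0,"az": 0},{"hand": 0,"x": 0,"y": 0,"z": -35,"ax": 0,"ay": 0,"az": 0},{"hand": 0,"x": 0,"y": 0,"z": -35,"ax": 0,"ay": 0,"az": 0},{"hand": 0,"x": 0,"y": 0,"z": -35,"ax": 0,"ay": 0,"az": 0}])

```text
time: 10.82
position: [477.4, -60.8, 148.3]
ee_rot: [0.0, 0.074, 0.997, 0.0]
force: [0.4, 0.1, 0.7]
width: 0.997
```

Call:
carry_out(motion=[{"hand": 0,"x": 0,"y": 0,"z": 0,"ax": 0,"ay": 0,"az": 0.12},{"hand": 0,"x": 0,"y": 0,"z": 0,"ax": 0,"ay": 0,"az": 0.12},{"hand": 0,"x": 0,"y": 0,"z": 0,"ax": 0,"ay": 0,"az": 0.12},{"hand": 0,"x": 0,"y": 0,"z": 0,"ax": 0,"ay": 0,"az": 0.12},{"hand": 0,"x": 0,"y": 0,"z": 0,"ax": 0,"ay": 0,"az": 0.12},{"hand": 0,"x": 0,"y": 0,"z": 0,"ax": 0,"ay": 0,"az": 0.12},{"hand": 0,"x": 0,"y": 0,"z": 0,"ax": 0,"ay": 0,"az": 0.12},{"hand": 0,"x": 0,"y": 0,"z": 0,"ax": 0,"ay": 0,"az": 0.12},{"hand": 0,"x": 0,"y": 0,"z": 0,"ax": 0,"ay": 0,"az": 0.12},{"hand": 0,"x": 0,"y": 0,"z": 0,"ax": 0,"ay": 0,"az": 0.12}])

```text
time: 11.65
position: [477.9, -60.9, 146.8]
ee_rot: [0.0, 0.627, 0.779, 0.0]
force: [0.3, 0.6, -0.3]
width: 0.996
```

Call:
carry_out(motion=[{"hand": 0,"x": 0,"y": 0,"z": 0,"ax": 0,"ay": 0,"az": 0.12},{"hand": 0,"x": 0,"y": 0,"z": 0,"ax": 0,"ay": 0,"az": 0.12},{"hand": 0,"x": 0,"y": 0,"z": 0,"ax": 0,"ay": 0,"az": 0.12},{"hand": 0,"x": 0,"y": 0,"z": 0,"ax": 0,"ay": 0,"az": 0}])

```text
time: 11.98
position: [477.9, -60.9, 146.8]
ee_rot: [0.0, 0.755, 0.656, 0.0]
force: [-1.0, -0.9, -0.3]
width: 1.0
```

```bash
python3 - <<'E'
from h import *
s,p0,R=pose();print(p0,np.degrees(phi(R)),s['q'])
p=manip.capture('wrist'); save(p,'w5'); W=cloud(p); np.savez('w5.npz',W=W)
for zl in [(47.5,56),(15,60),(10,40)]:
    m=(np.hypot(W[...,0]-478,W[...,1]+61)<50)&(W[...,2]>zl[0])&(W[...,2]<zl[1])
    print(zl,rect(W,m))
E
```

```text
[477.91670256 -60.8689578  146.7863428 ] 81.95301216785562 [-1.26705238e-01  5.80717538e-02 -2.99915516e-01  1.21224630e+00
  3.94046128e-05  1.58453755e+00]
(47.5, 56) (((476.1969299316406, -60.49183654785156), (50.3399658203125, 49.52729415893555), 81.38797760009766), 1096)
(15, 60) (((476.0869140625, -60.41659164428711), (67.32347106933594, 49.93967056274414), 81.19515228271484), 3577)
(10, 40) (((476.2319030761719, -60.42867660522461), (67.27286529541016, 49.88052749633789), 80.72897338867188), 943)
```

View pics/w5.png

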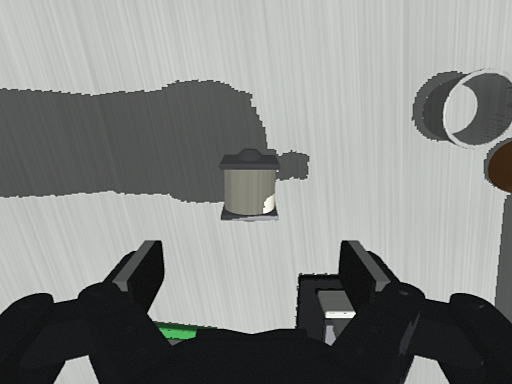

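```bash
python3 -c "
from h import *
goto(476.1,-60.4,3,np.radians(81.2))"
```

```text
q [-0.13  0.06 -0.3   1.21 -0.    1.58] az 0.0185 shift after turn [  0.2  -1.9 143.7] before turn [  0.2  -1.9 143.7]
```

Call:
carry_out(motion=[{"hand": 0,"x": 0.2,"y": -1.9,"z": 10,"ax": 0,"ay": 0,"az": 0.013},{"hand": 0,"x": 0,"y": 0,"z": 22,"ax": 0,"ay": 0,"az": 0},{"hand": 0,"x": 0,"y": 0,"z": 22,"ax": 0,"ay": 0,"az": 0},{"hand": 0,"x": 0,"y": 0,"z": 22,"ax": 0,"ay": 0,"az": 0},{"hand": 0,"x": 0,"y": 0,"z": 22,"ax": 0,"ay": 0,"az": 0},{"hand": 0,"x": 0,"y": 0,"z": 20,"ax": 0,"ay": 0,"az": 0},{"hand": 0,"x": 0,"y": 0,"z": 12,"ax": 0,"ay": 0,"az": 0},{"hand": 0,"x": 0,"y": 0,"z": 6,"ax": 0,"ay": 0,"az": 0},{"hand": 0,"x": 0,"y": 0,"z": 0,"ax": 0,"ay": 0,"az": 0},{"hand": 0,"x": 0,"y": 0,"z": 0,"ax": 0,"ay": 0,"az": 0}])

```text
time: 12.87
position: [475.9, -60.4, 10.2]
ee_rot: [-0.0, 0.758, 0.652, -0.0]
force: [0.6, -0.2, 0.9]
width: 1.0
```

```bash
python3 -c "
from h import *
goto(476.1,-60.4,3,np.radians(81.2))"
```

```text
q [-0.13  0.14 -0.52  0.91 -0.    1.59] az 0.0039 shift after turn [0.  0.2 7.2] before turn [0.  0.2 7.2]
```

Call:
carry_out(motion=[{"hand": 0,"x": 0,"y": 0,"z": 5,"ax": 0,"ay": 0,"az": 0.004},{"hand": 0,"x": 0,"y": 0,"z": 2,"ax": 0,"ay": 0,"az": 0},{"hand": 150,"x": 0,"y": 0,"z": 0,"ax": 0,"ay": 0,"az": 0},{"hand": 180,"x": 0,"y": 0,"z": 0,"ax": 0,"ay": 0,"az": 0},{"hand": 180,"x": 0,"y": 0,"z": 0,"ax": 0,"ay": 0,"az": 0},{"hand": 180,"x": 0,"y": 0,"z": 0,"ax": 0,"ay": 0,"az": 0},{"hand": 180,"x": 0,"y": 0,"z": 0,"ax": 0,"ay": 0,"az": 0},{"hand": 180,"x": 0,"y": 0,"z": 0,"ax": 0,"ay": 0,"az": 0}])

```text
time: 13.53
position: [476.4, -60.4, 3.7]
ee_rot: [0.0, 0.76, 0.65, 0.0]
force: [-1.6, -0.1, 6.5]
width: 0.532
```

Call:
carry_out(motion=[{"hand": 180,"x": 0,"y": 0,"z": -5,"ax": 0,"ay": 0,"az": 0},{"hand": 180,"x": 0,"y": 0,"z": -15,"ax": 0,"ay": 0,"az": 0},{"hand": 180,"x": 0,"y": 0,"z": -30,"ax": 0,"ay": 0,"az": 0},{"hand": 180,"x": 0,"y": 0,"z": -40,"ax": 0,"ay": 0,"az": 0},{"hand": 180,"x": 0,"y": 0,"z": -40,"ax": 0,"ay": 0,"az": 0},{"hand": 180,"x": 0,"y": 0,"z": 0,"ax": 0,"ay": 0,"az": 0}])

```text
time: 14.03
position: [479.5, -60.9, 140.6]
ee_rot: [0.004, 0.76, 0.65, 0.004]
force: [0.9, -0.9, -0.3]
width: 0.536
```

```bash
python3 - <<'E'
from h import *
s,p0,R=pose();print(p0,np.degrees(phi(R)),s['width']*85,s['force'])
p=manip.capture('wrist'); save(p,'w6'); W=cloud(p); T=(W-p0)@R; np.savez('w6.npz',W=W,T=T)
m=(abs(T[...,0])<45)&(abs(T[...,1])<27)&(T[...,2]<5)&(T[...,2]>-60)
P=T[m]; h,e=np.histogram(P[:,2],20); print(h,np.round(e))
for r in range(200,330,12):
    print(r,[tuple(map(float,np.round(T[r,c],1))) for c in (215,235,250,265,285)])
goto(553,-256,130,np.radians(81.5))
E
```

```text
[479.48050407 -60.87453625 140.60598133] 81.14676015579771 45.56998122424346 [ 0.93528717 -0.91279294 -0.25895866]
[ 134  168  134  105 3209 4193 2501 1594 1263 1208  753  369  262  176
  135  121  113  117  115   86] [-60. -57. -54. -50. -47. -44. -41. -37. -34. -31. -28. -25. -21. -18.
 -15. -12.  -9.  -5.  -2.   1.   4.]
200 [(24.7, -19.0, 1.5), (32.3, -7.5, -22.2), (33.3, -1.1, -25.3), (32.9, 5.2, -24.0), (24.9, 16.5, 0.9)]
212 [(24.9, -16.9, -16.7), (28.8, -7.2, -27.5), (30.1, -1.1, -30.8), (29.4, 5.0, -29.0), (24.9, 14.6, -16.9)]
224 [(25.2, -15.1, -31.5), (24.7, -7.2, -30.2), (25.1, -1.1, -31.3), (25.0, 5.0, -31.1), (24.9, 13.1, -30.8)]
236 [(25.1, -13.8, -42.6), (24.6, -6.6, -41.5), (25.1, -1.0, -42.7), (24.9, 4.5, -42.3), (25.5, 11.6, -43.6)]
248 [(21.9, -13.6, -45.8), (21.6, -6.4, -45.3), (21.5, -1.0, -45.1), (21.9, 4.3, -46.0), (21.9, 11.5, -46.0)]
260 [(13.7, -14.6, -39.7), (15.6, -6.6, -43.3), (16.5, -1.0, -44.9), (16.1, 4.5, -44.1), (14.4, 12.3, -41.0)]
272 [(8.4, -14.8, -39.7), (11.0, -6.7, -43.9), (11.2, -1.1, -44.2), (11.0, 4.6, -44.0), (8.4, 12.6, -39.6)]
284 [(2.6, -15.0, -38.9), (5.4, -6.8, -43.3), (5.5, -1.1, -43.4), (5.5, 4.6, -43.4), (3.8, 12.6, -40.8)]
296 [(-2.5, -15.1, -39.6), (0.0, -6.9, -43.1), (0.6, -1.1, -43.9), (0.2, 4.7, -43.5), (-2.2, 12.9, -40.0)]
308 [(-8.4, -15.4, -39.2), (-5.8, -7.0, -42.7), (-5.2, -1.1, -43.5), (-5.3, 4.8, -43.4), (-8.1, 13.1, -39.7)]
320 [(-14.4, -15.6, -39.0), (-10.7, -7.0, -43.5), (-10.4, -1.1, -44.0), (-11.3, 4.9, -42.8), (-13.9, 13.3, -39.6)]
q [-0.13  0.06 -0.32  1.18 -0.    1.6 ] az -0.0061 shift after turn [-182.1  102.4    8.1] before turn [-181.5  103.5    8.1]
```

View pics/w6.png

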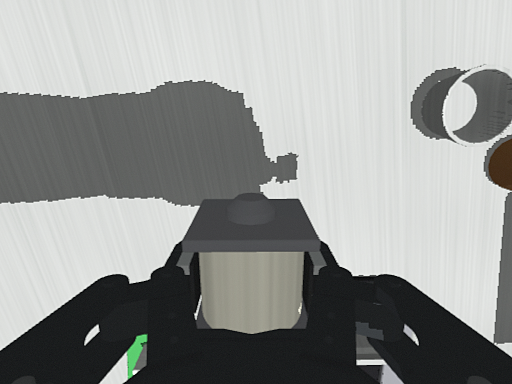

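Roll held centred and level round its middle (centre 21 mm behind the TCP). Next, view the dispenser from beyond it with the wrist camera.

Call:
carry_out(motion=[{"hand": 180,"x": -14,"y": 5,"z": -5,"ax": 0,"ay": 0,"az": 0},{"hand": 180,"x": -28,"y": 11,"z": -5,"ax": 0,"ay": 0,"az": 0},{"hand": 180,"x": -28,"y": 11,"z": 0,"ax": 0,"ay": 0,"az": 0},{"hand": 180,"x": -28,"y": 11,"z": 0,"ax": 0,"ay": 0,"az": 0},{"hand": 180,"x": -28,"y": 11,"z": 0,"ax": 0,"ay": 0,"az": 0},{"hand": 180,"x": -28,"y": 11,"z": 0,"ax": 0,"ay": 0,"az": 0},{"hand": 180,"x": -28,"y": 11,"z": 0,"ax": 0,"ay": 0,"az": 0},{"hand": 180,"x": -28,"y": 11,"z": 0,"ax": 0,"ay": 0,"az": 0},{"hand": 180,"x": -28,"y": 11,"z": 0,"ax": 0,"ay": 0,"az": 0},{"hand": 180,"x": -14,"y": 6,"z": 0,"ax": 0,"ay": 0,"az": 0}])

```text
time: 14.92
position: [534.6, -327.4, 140.7]
ee_rot: [-0.001, 0.76, 0.65, -0.001]
force: [0.5, 0.2, -1.3]
width: 0.532
```

Call:
carry_out(motion=[{"hand": 180,"x": 0,"y": 0,"z": 0,"ax": 0,"ay": 0,"az": 0},{"hand": 180,"x": 0,"y": 0,"z": 0,"ax": 0,"ay": 0,"az": 0}])

```text
time: 15.08
position: [534.2, -324.9, 140.9]
ee_rot: [-0.002, 0.76, 0.65, -0.0]
force: [-0.1, -0.2, -1.0]
width: 0.534
```

```bash
python3 - <<'E'
from h import *
s,p0,R=pose();print(p0,np.degrees(phi(R)),s['width']*85,s['force'])
p=manip.capture('wrist'); save(p,'w7'); W=cloud(p); T=(W-p0)@R; np.savez('w7.npz',W=W,T=T,im=p['image'],p0=p0,R=R)
for zl in [(7,13),(17,23),(42,50),(74,84),(55,84)]:
    m=(np.hypot(W[...,0]-553,W[...,1]+256)<110)&(W[...,2]>zl[0])&(W[...,2]<zl[1]); print(zl,rect(W,m))
E
```

```text
[ 534.18897417 -324.90695456  140.90198336] 81.0637297190119 45.423098878705034 [-0.06749722 -0.15236978 -1.00189768]
(7, 13) (((552.9474487304688, -256.40924072265625), (150.08714294433594, 99.9800796508789), 81.70244598388672), 11324)
(17, 23) (((579.7489624023438, -260.4071350097656), (118.69503021240234, 112.74537658691406), 81.53573608398438), 7668)
(42, 50) (((552.7031860351562, -256.2082824707031), (123.87406158447266, 59.343929290771484), 81.6508560180664), 1781)
(74, 84) (((552.8659057617188, -256.4439392089844), (84.18656921386719, 34.05398178100586), 81.6529769897461), 1245)
(55, 84) (((552.90185546875, -256.4500427246094), (84.1930923461914, 34.10840606689453), 81.66680145263672), 2561)
```

View pics/w7.png

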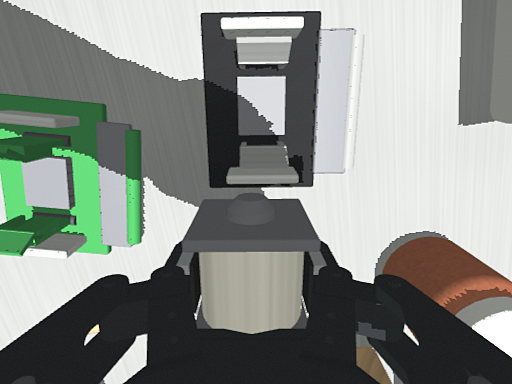

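```bash
python3 - <<'E'
from h import *
d=np.load('w7.npz'); T=d['T']
m=(T[...,0]>23)&(T[...,0]<27)&(T[...,2]>-46)&(T[...,2]<3)&(abs(T[...,1])<32)
P=T[m]; print(len(P),np.percentile(P[:,1],[0,1,50,99,100]),P[:,2].min())
A=np.c_[P[:,1],P[:,2],np.ones(len(P))]; k=np.linalg.lstsq(A,P[:,0],rcond=None)[0]; print('face fit',k, 'x at centre',k@[0,-21,1])
m=(T[...,2]<-44)&(T[...,2]>-52)&(T[...,0]>20)&(T[...,0]<28)&(abs(T[...,1])<32); P=T[m]; print('top',np.percentile(P[:,1],[0,1,99,100]),np.percentile(P[:,2],[5,50]),P[:,0].min(),P[:,0].max())
b=(T[...,0]>28)&(T[...,0]<36)&(T[...,2]<0)&(T[...,2]>-45)&(abs(T[...,1])<15); P=T[b];print('boss',P[:,0].max(),np.percentile(P[:,1],[0,100]),np.percentile(P[:,2],[0,100]))
goto(552.9,-256.4,115,np.radians(81.66))
E
```

```text
4399 [-25.39558348 -24.84203242  -0.67017054  23.59193097  24.21769702] -45.9999987329148
face fit [4.48342545e-03 1.03147547e-02 2.51383668e+01] x at centre 24.921756973636285
top [-25.51218196 -24.78118948  23.56263819  24.36537889] [-46.46558953 -45.4678263 ] 20.00479221846286 25.659932138499194
boss 34.039895562796474 [-11.54765616  10.18855678] [-32.53766298 -14.30219292]
q [-0.55  0.33  0.02  1.27  0.    1.18] az -0.0094 shift after turn [69.7  8.7 26.5] before turn [69.8  8.1 26.5]
```

Call:
carry_out(motion=[{"hand": 180,"x": 0,"y": 0,"z": 0,"ax": 0,"ay": 0,"az": -0.0094},{"hand": 180,"x": 10,"y": 1.1,"z": 0,"ax": 0,"ay": 0,"az": 0},{"hand": 180,"x": 20,"y": 3,"z": 0,"ax": 0,"ay": 0,"az": 0},{"hand": 180,"x": 20,"y": 3,"z": 0,"ax": 0,"ay": 0,"az": 0},{"hand": 180,"x": 13,"y": 1.5,"z": 10,"ax": 0,"ay": 0,"az": 0},{"hand": 180,"x": 6.7,"y": 0.5,"z": 16,"ax": 0,"ay": 0,"az": 0},{"hand": 180,"x": 0,"y": 0,"z": 0,"ax": 0,"ay": 0,"az": 0},{"hand": 180,"x": 0,"y": 0,"z": 0,"ax": 0,"ay": 0,"az": 0},{"hand": 180,"x": 0,"y": 0,"z": 0,"ax": 0,"ay": 0,"az": 0}])

```text
time: 15.88
position: [554.0, -256.8, 117.4]
ee_rot: [0.0, 0.756, 0.654, -0.0]
force: [-0.5, -0.4, -2.0]
width: 0.535
```

```bash
python3 - <<'E'
from h import *
s,p0,R=pose();print(p0,R[:,2])
goto(553.2,-256.4,80,np.radians(81.66))
E
```

```text
[ 554.04010053 -256.79561224  117.3597052 ] [-7.77960011e-05 -2.75928407e-04 -9.99999959e-01]
q [-0.43  0.31 -0.06  1.2  -0.    1.28] az 0.001 shift after turn [ 0.3 -0.9 37.4] before turn [ 0.3 -0.9 37.4]
```

Call:
carry_out(motion=[{"hand": 180,"x": 0.3,"y": -0.9,"z": 10,"ax": 0,"ay": 0,"az": 0},{"hand": 180,"x": 0,"y": 0,"z": 15,"ax": 0,"ay": 0,"az": 0},{"hand": 180,"x": 0,"y": 0,"z": 10,"ax": 0,"ay": 0,"az": 0},{"hand": 180,"x": 0,"y": 0,"z": 5,"ax": 0,"ay": 0,"az": 0},{"hand": 180,"x": 0,"y": 0,"z": 0,"ax": 0,"ay": 0,"az": 0},{"hand": 180,"x": 0,"y": 0,"z": 0,"ax": 0,"ay": 0,"az": 0}])

```text
time: 16.38
position: [553.0, -256.8, 76.9]
ee_rot: [-0.0, 0.757, 0.654, -0.0]
force: [0.4, -0.2, -1.4]
width: 0.538
```

```bash
python3 - <<'E'
from h import *
s,p0,R=pose();print(p0,R[:,2],s['force'])
goto(553.2,-256.4,24,np.radians(81.66))
p=manip.capture('side'); save(p,'s8')
cv2.imwrite('pics/s8c.png',cv2.resize(p['image'][90:230,230:400,::-1],None,fx=4,fy=4,interpolation=2))
E
```

```text
[ 553.04596066 -256.77673943   76.92427217] [-5.00260659e-04  2.46927448e-04 -9.99999844e-01] [ 0.381043   -0.24433414 -1.35778827]
q [-0.43  0.32 -0.13  1.12  0.    1.28] az 0.0 shift after turn [ 0.4  0.1 52.9] before turn [ 0.4  0.1 52.9]
```

View pics/s8c.png

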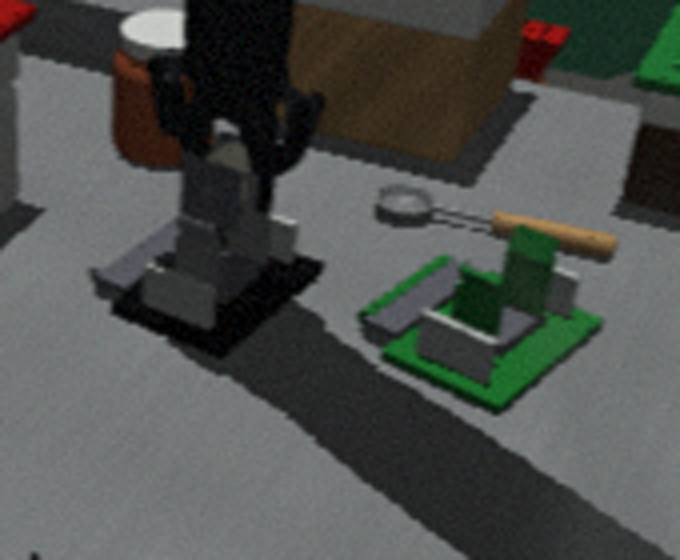

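The roll is between the clips and above them. Pressing down in stages.

Call:
carry_out(motion=[{"hand": 180,"x": 0.4,"y": 0.1,"z": 5,"ax": 0,"ay": 0,"az": 0},{"hand": 180,"x": 0,"y": 0,"z": 5,"ax": 0,"ay": 0,"az": 0},{"hand": 180,"x": 0,"y": 0,"z": 5,"ax": 0,"ay": 0,"az": 0},{"hand": 180,"x": 0,"y": 0,"z": 5,"ax": 0,"ay": 0,"az": 0},{"hand": 180,"x": 0,"y": 0,"z": 0,"ax": 0,"ay": 0,"az": 0}])

```text
time: 16.85
position: [552.9, -256.0, 55.8]
ee_rot: [-0.001, 0.757, 0.654, -0.0]
force: [-0.5, 0.4, -2.4]
width: 0.531
```

Call:
carry_out(motion=[{"hand": 180,"x": 0,"y": 0,"z": 4,"ax": 0,"ay": 0,"az": 0},{"hand": 180,"x": 0,"y": 0,"z": 4,"ax": 0,"ay": 0,"az": 0},{"hand": 180,"x": 0,"y": 0,"z": 4,"ax": 0,"ay": 0,"az": 0},{"hand": 180,"x": 0,"y": 0,"z": 0,"ax": 0,"ay": 0,"az": 0}])

```text
time: 17.18
position: [553.9, -256.3, 45.0]
ee_rot: [0.0, 0.756, 0.654, 0.0]
force: [2.2, -0.1, -0.9]
width: 0.532
```

```bash
python3 - <<'E'
from h import *
s,p0,R=pose();print(p0,R[:,2],s['force'],s['moment'])
goto(553.2,-256.4,24,np.radians(81.66))
E
```

```text
[ 553.93454945 -256.30346143   45.02432746] [ 1.15365717e-03 -2.54259305e-04 -9.99999302e-01] [ 2.22838085 -0.09141567 -0.90727744] [-0.07988879 -0.44543171  0.03601241]
q [-0.43  0.34 -0.18  1.05  0.    1.28] az 0.0005 shift after turn [-0.2 -0.7 21. ] before turn [-0.2 -0.7 21. ]
```

Call:
carry_out(motion=[{"hand": 180,"x": 0,"y": -0.5,"z": 3,"ax": 0,"ay": 0,"az": 0},{"hand": 180,"x": 0,"y": 0,"z": 3,"ax": 0,"ay": 0,"az": 0},{"hand": 180,"x": 0,"y": 0,"z": 3,"ax": 0,"ay": 0,"az": 0},{"hand": 180,"x": 0,"y": 0,"z": 0,"ax": 0,"ay": 0,"az": 0}])

```text
time: 17.52
position: [552.6, -255.9, 35.1]
ee_rot: [-0.001, 0.756, 0.654, -0.0]
force: [1.1, -0.6, -2.4]
width: 0.534
```

Call:
carry_out(motion=[{"hand": 180,"x": 0,"y": 0,"z": 3,"ax": 0,"ay": 0,"az": 0},{"hand": 180,"x": 0,"y": 0,"z": 3,"ax": 0,"ay": 0,"az": 0},{"hand": 180,"x": 0,"y": 0,"z": 3,"ax": 0,"ay": 0,"az": 0},{"hand": 180,"x": 0,"y": 0,"z": 0,"ax": 0,"ay": 0,"az": 0}])

```text
time: 17.85
position: [552.1, -255.7, 25.7]
ee_rot: [-0.001, 0.756, 0.654, -0.0]
force: [-0.7, -0.6, -2.3]
width: 0.535
```

```bash
python3 - <<'E'
from h import *
s,p0,R=pose();print(p0,R[:,2],s['force'],s['moment'])
goto(553.2,-256.4,24,np.radians(81.66))
p=manip.capture('side'); save(p,'s9')
cv2.imwrite('pics/s9c.png',cv2.resize(p['image'][90:230,230:400,::-1],None,fx=4,fy=4,interpolation=2))
p=manip.capture('wrist'); save(p,'w9')
E
```

```text
[ 552.0599086  -255.69255766   25.73849214] [-2.08180204e-03  9.86620149e-04 -9.99997346e-01] [-0.66122984 -0.58422489 -2.2883025 ] [ 0.01881389  0.03942287 -0.06389095]
q [-0.43  0.36 -0.2   1.01  0.    1.28] az 0.0005 shift after turn [-0.5  1.2  1.7] before turn [-0.5  1.2  1.7]
```

View pics/s9c.png

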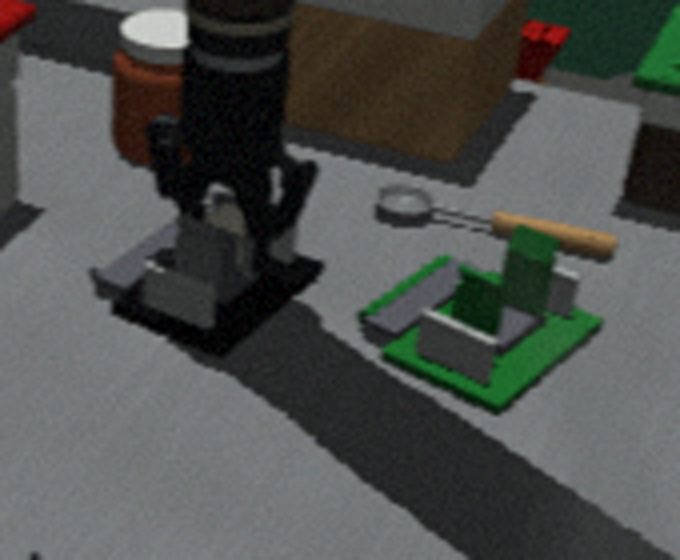

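View pics/w9.png

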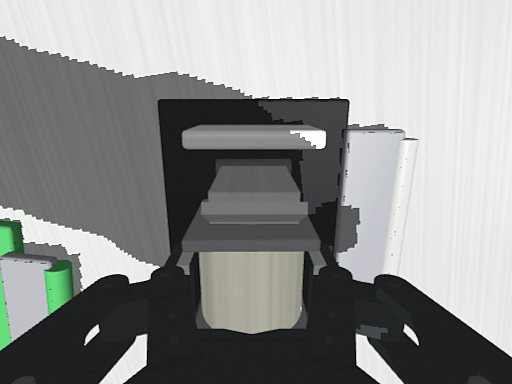

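Call:
carry_out(motion=[{"hand": 180,"x": -0.4,"y": 0.8,"z": 1,"ax": 0,"ay": 0,"az": 0},{"hand": 180,"x": 0,"y": 0,"z": 1,"ax": 0,"ay": 0,"az": 0},{"hand": 180,"x": 0,"y": 0,"z": 0.7,"ax": 0,"ay": 0,"az": 0},{"hand": 180,"x": 0,"y": 0,"z": 0,"ax": 0,"ay": 0,"az": 0}])

```text
time: 18.28
position: [553.8, -256.7, 24.4]
ee_rot: [0.0, 0.757, 0.654, 0.0]
force: [0.4, -0.6, -2.0]
width: 0.533
```

```bash
python3 - <<'E'
from h import *
s,p0,R=pose();print(p0,R[:,2],s['force'],s['moment'])
p=manip.capture('wrist'); save(p,'w10'); W=cloud(p); Rd=Ro.from_rotvec([0,0,np.radians(81.66)]).as_matrix(); D=(W-np.array([552.9,-256.4,0]))@Rd
np.savez('w10.npz',D=D)
for r in range(190,325,6): print(r,[tuple(map(float,np.round(D[r,c],1))) for c in (205,250,300)])
E
```

```text
[ 553.78974351 -256.6726358    24.41265917] [ 2.26274194e-04 -7.45896080e-05 -9.99999972e-01] [ 0.37557587 -0.56539586 -1.97901996] [-0.00925968 -0.0141215   0.02109995]
190 [(40.8, 16.7, 61.4), (40.8, 0.1, 61.5), (26.4, -27.0, 10.7)]
196 [(39.3, 16.4, 64.0), (39.1, 0.1, 63.4), (22.6, -27.4, 9.5)]
202 [(41.7, 14.2, 78.3), (41.8, 0.1, 78.6), (41.6, -15.6, 78.0)]
208 [(39.8, 14.2, 78.6), (39.9, 0.1, 79.0), (39.9, -15.6, 78.9)]
214 [(37.6, 14.4, 78.0), (38.1, 0.1, 79.5), (38.6, -15.3, 80.7)]
220 [(31.3, 16.3, 67.4), (31.5, 0.1, 67.8), (24.5, -20.8, 50.3)]
226 [(24.5, 18.2, 56.6), (25.2, 0.2, 58.3), (24.6, -19.7, 56.9)]
232 [(24.9, 17.1, 63.5), (24.8, 0.2, 63.3), (25.1, -18.6, 64.0)]
238 [(24.8, 16.4, 68.4), (24.8, 0.1, 68.4), (24.4, -18.0, 67.7)]
244 [(23.4, 16.2, 70.4), (23.3, 0.1, 70.2), (23.7, -17.5, 71.1)]
250 [(20.9, 16.3, 70.1), (21.4, 0.1, 71.1), (21.0, -17.7, 70.5)]
256 [(12.0, 18.5, 58.2), (17.8, 0.1, 68.9), (11.2, -20.4, 56.7)]
262 [(9.8, 18.4, 59.1), (14.6, 0.2, 67.5), (9.1, -20.3, 57.8)]
268 [(nan, nan, nan), (13.0, 0.2, 69.1), (5.5, -20.7, 56.5)]
274 [(4.1, 18.7, 58.7), (9.9, 0.2, 68.2), (2.3, -20.9, 55.8)]
280 [(1.0, 18.9, 58.3), (7.4, 0.2, 68.3), (-0.6, -21.0, 55.9)]
286 [(-2.0, 19.1, 58.1), (4.7, 0.2, 68.2), (-3.7, -21.2, 55.7)]
292 [(-5.2, 19.3, 57.7), (2.6, 0.2, 68.9), (-6.8, -21.4, 55.4)]
298 [(-8.3, 19.5, 57.4), (-0.4, 0.2, 68.4), (-10.5, -21.7, 54.4)]
304 [(-12.0, 19.8, 56.6), (-3.6, 0.2, 67.8), (-13.1, -21.7, 55.1)]
310 [(-15.2, 19.9, 56.4), (-5.3, 0.2, 69.0), (-16.8, -22.0, 54.3)]
316 [(-18.4, 20.1, 56.3), (-9.0, 0.2, 67.9), (-20.1, -22.2, 54.2)]
322 [(-20.2, 19.9, 57.9), (-12.1, 0.2, 67.6), (-20.4, -21.6, 57.7)]
```

Cheek tops are at ~70.4 (home is 70) and the visible clip is back at its shut position. Pressing the last fraction until the plinth pushes back.

Call:
carry_out(motion=[{"hand": 180,"x": 0,"y": -0.4,"z": 0.8,"ax": 0,"ay": 0,"az": 0},{"hand": 180,"x": 0,"y": 0,"z": 0.7,"ax": 0,"ay": 0,"az": 0},{"hand": 180,"x": 0,"y": 0,"z": 0,"ax": 0,"ay": 0,"az": 0},{"hand": 180,"x": 0,"y": 0,"z": 0,"ax": 0,"ay": 0,"az": 0}])

```text
time: 18.67
position: [553.5, -256.7, 23.8]
ee_rot: [0.0, 0.756, 0.654, 0.0]
force: [-2.1, 1.2, 6.0]
width: 0.531
```

Call:
carry_out(motion=[{"hand": 180,"x": 0,"y": 0,"z": 1,"ax": 0,"ay": 0,"az": 0},{"hand": 180,"x": 0,"y": 0,"z": 0.5,"ax": 0,"ay": 0,"az": 0},{"hand": 180,"x": 0,"y": 0,"z": 0,"ax": 0,"ay": 0,"az": 0}])

```text
time: 18.92
position: [553.6, -256.7, 23.7]
ee_rot: [0.001, 0.757, 0.654, 0.0]
force: [-5.4, 2.9, 15.1]
width: 0.53
```

Firmly on the plinth. Unload, open, rise.

Call:
carry_out(motion=[{"hand": 180,"x": 0,"y": 0,"z": -1.5,"ax": 0,"ay": 0,"az": 0},{"hand": 100,"x": 0,"y": 0,"z": 0,"ax": 0,"ay": 0,"az": 0},{"hand": 40,"x": 0,"y": 0,"z": 0,"ax": 0,"ay": 0,"az": 0},{"hand": 20,"x": 0,"y": 0,"z": 0,"ax": 0,"ay": 0,"az": 0},{"hand": 20,"x": 0,"y": 0,"z": 0,"ax": 0,"ay": 0,"az": 0},{"hand": 20,"x": 0,"y": 0,"z": -5,"ax": 0,"ay": 0,"az": 0},{"hand": 20,"x": 0,"y": 0,"z": -10,"ax": 0,"ay": 0,"az": 0},{"hand": 20,"x": 0,"y": 0,"z": -25,"ax": 0,"ay": 0,"az": 0},{"hand": 20,"x": 0,"y": 0,"z": -35,"ax": 0,"ay": 0,"az": 0},{"hand": 20,"x": 0,"y": 0,"z": -35,"ax": 0,"ay": 0,"az": 0}])

```text
time: 19.75
position: [552.6, -256.3, 134.2]
ee_rot: [-0.001, 0.757, 0.654, -0.0]
force: [1.0, -0.7, 0.6]
width: 0.92
```

Call:
carry_out(motion=[{"hand": 20,"x": 0,"y": 0,"z": -20,"ax": 0,"ay": 0,"az": 0},{"hand": 20,"x": -15,"y": 0,"z": -10,"ax": 0,"ay": 0,"az": 0},{"hand": 20,"x": -25,"y": 0,"z": -10,"ax": 0,"ay": 0,"az": 0},{"hand": 20,"x": -20,"y": 0,"z": 0,"ax": 0,"ay": 0,"az": 0},{"hand": 20,"x": 0,"y": 0,"z": 0,"ax": 0,"ay": 0,"az": 0},{"hand": 20,"x": 0,"y": 0,"z": 0,"ax": 0,"ay": 0,"az": 0}])

```text
time: 20.25
position: [544.4, -316.7, 173.6]
ee_rot: [0.0, 0.757, 0.653, 0.0]
force: [0.9, -0.6, 0.2]
width: 0.925
```

```bash
python3 - <<'E'
from h import *
s,p0,R=pose();print(p0,s['force'],s['width'])
p=manip.capture('wrist'); save(p,'w11'); W=cloud(p); Rd=Ro.from_rotvec([0,0,np.radians(81.66)]).as_matrix(); D=(W-np.array([552.9,-256.4,0]))@Rd
def rep(n,m): P=D[m]; print(n,len(P),np.round(P.min(0),1),np.round(P.max(0),1),'med z',np.round(np.median(P[:,2]),1))
X,Y,Z=D[...,0],D[...,1],D[...,2]
rep('cheeks',(abs(X)<26)&(abs(X)>20.5)&(abs(Y)<27)&(Z>66)&(Z<74))
rep('paper',(abs(X)<18)&(abs(Y)<3)&(Z>50)&(Z<80))
rep('clip+ top',(X>30)&(X<50)&(abs(Y)<20)&(Z>76))
rep('clip- top',(X<-30)&(X>-50)&(abs(Y)<20)&(Z>76))
for n in ('top','side'):
    p=manip.capture(n); save(p,n+'11'); W=cloud(p)
    for nm,(x,y,r),zl in [('jar',(740,-80,50),(40,80)),('cup',(675,-20,50),(30,60)),('spare',(642,213,45),(42,70))]:
        m=(np.hypot(W[...,0]-x,W[...,1]-y)<r)&(W[...,2]>zl[0])&(W[...,2]<zl[1]); print(n,nm,rect(W,m))
cv2.imwrite('pics/s11c.png',cv2.resize(p['image'][90:310,100:400,::-1],None,fx=2.6,fy=2.6,interpolation=2))
E
```

```text
[ 544.43486225 -316.70980881  173.63266003] [ 0.86283679 -0.61381108  0.15535296] 0.9247455629960599
cheeks 685 [-24.9 -25.2  67.2] [24.8 24.6 71.3] med z 69.4
paper 315 [-17.5  -2.3  65.9] [17.4  2.7 69.4] med z 67.8
clip+ top 413 [ 35.7 -17.   76. ] [41.8 17.  81.5] med z 78.8
clip- top 6618 [-50. -20.  76.] [-35.8  20.  272.6] med z 261.3
top jar (((735.673828125, -82.97962951660156), (46.52876663208008, 44.96868896484375), 8.758492469787598), 284)
top cup (((671.37890625, -19.643207550048828), (61.16688919067383, 61.83042907714844), 40.95904541015625), 164)
top spare (((640.742919921875, 208.93038940429688), (53.48137664794922, 64.23202514648438), 64.72339630126953), 253)
side jar (((735.0477905273438, -80.8380126953125), (44.411903381347656, 47.70777130126953), 68.25507354736328), 234)
side cup (((671.720947265625, -20.439239501953125), (61.9569091796875, 63.57756423950195), 35.51679992675781), 216)
side spare (((641.700927734375, 209.88818359375), (54.133785247802734, 68.86454772949219), 64.78980255126953), 483)
```

View pics/w11.png

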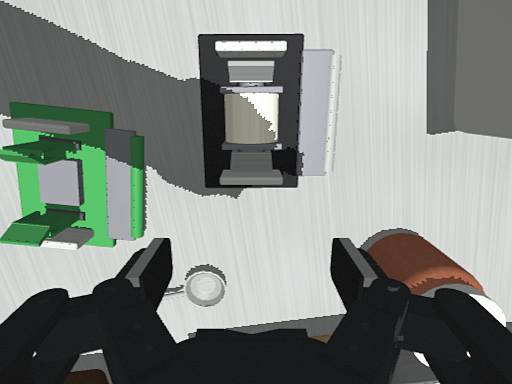

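View pics/s11c.png

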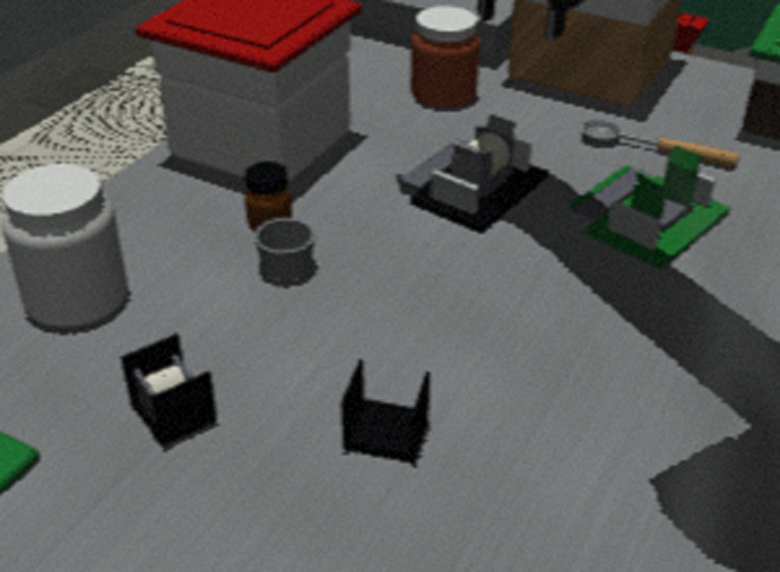

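```bash
python3 - <<'E'
from h import *
p=manip.capture('wrist'); W=cloud(p)
for zl in [(74,84)]:
    m=(np.hypot(W[...,0]-553,W[...,1]+256)<110)&(W[...,2]>zl[0])&(W[...,2]<zl[1]); print(zl,rect(W,m))
print(manip.read_state()['time']); print(manip.close_job())
E
```

```text
(74, 84) (((552.8900146484375, -256.13653564453125), (83.64286804199219, 33.86177062988281), 81.70027160644531), 877)
20.45
the job is handed in; nothing more can be done
None
```

The large label roll is snapped into the black dispenser, and I handed the job in at about 20.5 s of the 61 s allowed. I took it from its cradle by the two bosses, put it down on open counter, took it again round the paper, pressed it down, let go and backed off.

- **Seating:** the last press met firm resistance, with 15 N pushing back. Afterwards the cheek tops read 69–70 mm (home is 70 mm). The roll was centred to within about 0.5 mm.
- **Clips:** the clip tops spanned 83.6 mm over both, against 84.2 mm before the roll went in, so both read as shut. I did not see the bosses under the lips directly; I take it from the clip span and the roll's height.
- **Other things:** the sauce cup and amber jar were within 1 mm of where they started, within the noise of the measurement. The spare roll was still in its cradle, and I did not touch the green look-alike.
- **Problems along the way:** the first move calls were refused for missing fields and moved nothing. One extra half turn of the wrist was needed because of a joint range. No check failed.

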